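# Turn the weighing cup over onto the bench scale and tare it

## Robot

A 6-joint arm with a two-finger parallel gripper is mounted at the origin on the work surface. World frame = base frame: x ahead of the robot, y to its left, z up, the work surface at z = 0. Lengths are in m, angles in rad, forces in N, time in s.
With the tool pointing down it reaches from about 0.35 to 0.725 m from the base axis. Payload 6 kg.
Tool frame: the origin (TCP) lies between the finger pads; the fingertips stand 8 mm ahead of it and the grasp point (between the pads) lies 11 mm behind it; z points along the fingers, y is the line along which they close (so a half turn about z gives the same grasp; the last joint's range is limited). The gripper opens to 85 mm and grips with 20 to 120 N. Pads are 22 mm wide; open, the fingers measure 114 mm over their backs; the gripper's body (76 mm by 85 mm) begins 54 mm behind the grasp point. The pads swing forward as they close: fully open they stand 13 mm farther back than shut.
Start: joints at [-0.852, 0.04, 0.085, 0, -1.615, -0.334], TCP at [0.225, -0.556, 0.239] pointing down, gripper open.
Joint ranges: [-2.56, 2.56], [-1.29, 2.01], [-1.08, 1.49], [-3.29, 1.98], [-2.81, -0.18], [-2.99, 2.99]. Speed limits (rad/s): [2.57, 2.57, 3.01, 3.14, 3.14, 3.14].

## Interface

Orientations are given as a unit quaternion [w, x, y, z].
In Python, from bench import env gives the robot as it stands. The module is installed in compiled form; this text tells all that it offers.
- The arm moves only by the tool jog_arm, never from a script. Its argument "increments" is a list of rows, each a list of 7 numbers: the turn, a rotation vector about the world's x, y, z normalised to -1 to 1, where 1 is 0.5 rad, then the shift along the world's x, y, z normalised to -1 to 1, where 1 is 0.5 m, then the opening, from -1 (shut) to 1 (fully open). In form: [[ax, ay, az, x, y, z, claw], ...]. A call has 1 to 20 rows; each row is the pose to reach, as a shift and turn from the pose commanded when the call began; what a row does not reach only later rows make up. A row lasts 1/12 s, in which the tool goes at most 41.7 mm and 7.16 degrees, less where a joint would pass 70% of its speed; a pose out of reach is approached as far as the arm can. A call with a number of a shift or a turn outside -1 to 1 is refused whole. A call with a gripper value outside its range is refused whole. The fingers move at their own pace and stop on an object; "force" is the grip in N (left out, the last holds). Time passes only in rows, so rows that repeat a pose let the fingers close. It gives the time, the measured TCP pose, the force, the opening and the grip force at its end, in the units of the state.
- env.state(): the state, without advancing time (a new reading comes with each control period).
- env.capture(name): name is "scene" or "top"; returns the picture (400x640x3 uint8, red, green, blue); there is no depth.
- env.camera_model(name): a dict with "intrinsics" (3x3 intrinsics, pixels), "D" ([k1, k2, p1, p2, k3] as OpenCV has them; the pictures are not rectified), "extrinsics" (4x4, takes a point from camera to world coordinates). Camera axes: x right, y down, z forward; pixel columns grow to the right and rows downward; lengths in m; the calibration is good to about 2 mm. A picture is of the moment at which its call begins. camera_model takes no time and is no camera call.
- env.sign_off(): hands the job in; it is judged then, once.
The state is a dict: "time": time; "q": joint angles; "joint_velocities": joint speeds; "effort": joint torques, N m; "eef_pos": TCP position; "orientation": TCP orientation; "contact_force": force on the tool from outside, world axes, zero at the start; "wrist_torque": the same for the moment, N m; "finger_gap": finger opening in m; "grip_force": force on a finger pad.
Only numpy, scipy, OpenCV 4.12 (cv2) and the standard library are available. Lean on these libraries where they do the work, as an engineer would, in place of code of your own. Each camera call takes 0.05 s, during which the arm holds its last target. There are 200 camera calls.

## Task

The blue weighing cup for the cane is standing mouth down on the cork mat. Turn it over and set it down gently, mouth up, in the middle of the scale's steel pan, and let go; then, with the cup standing there on its own, press the green tare key fully down and release it. Do not press the red power key or bang or lean on the pan, and leave everything else on the bench where it is.

Things in the scene. Friction and masses are not known exactly. Their poses are not given: they have to be found in the camera images.
- cup: Blue metal cup, round, no handle, slightly tapered: 84 mm tall, 66 mm across the rolled rim (63 just below it), 60 half way, 55 across the closed base; walls 3 mm, 0.09 to 0.17 kg. Origin at the centre of its base's underside; z runs from base to mouth, so it points down at the start. Stands mouth down on the cork mat. Laid on its side it hardly rolls if let go gently.
- cup_mid (a point): Point on the cup's axis half way up, 42 mm from the base and from the rim; same axes as the cup.
- mat: Square cork mat, 200 x 200 mm, 5 mm thick, fixed to the bench; the cup stands on it, and there is room on it to lay the cup on its side. Origin at the centre of its underside; x and y along its edges.
- scale: White bench scale, 250 mm (its x) by 200 mm (its y), fixed on the bench. Its front (keypad and display) is the -x side and faces the robot, more or less. Origin at the centre of its underside, z up. Housing 56 mm high behind, keypad deck 44 mm high in front; a display, 42 x 76 mm and 49 mm high, lies between the two keys. Nothing on the scale is taller than the pan.
- pan_top (a point): Centre of the upper face of the round steel weighing pan, 140 mm across, flat, no rim, 75 mm above the bench, 40 mm behind the scale's origin (its +x). The pan is rigid. Its axes are those of the scale.
- tare_top (a point): Centre of the upper face of the green tare key (round, 30 mm across, in a black ring 46 mm across), at x = -88 mm, y = -68 mm in the scale's frame (front right corner seen from the robot), 58 mm above the bench when up; it moves down with the key. It is pressed straight down.
- tare (a joint): Travel of the tare key: 0 when up, 0.006 m when fully down. Spring return; it takes about 1.5 N to start and 5 N to hold fully down.
- power_top (a point): Centre of the upper face of the red power key, of the same size and height, at x = -88 mm, y = +68 mm in the scale's frame (front left corner). Not to be pressed.
- power (a joint): Travel of the power key: 0 when up, 0.006 m when fully down.
- phone: Black phone, 150 (its x) x 73 x 9 mm, loose, lying on the bench on the robot's side of the mat. Origin at the centre of its underside.
- spool: Upright spool of red thread, 42 mm across, 65 mm tall, loose, beyond the mat. Origin at the centre of its underside.
- knife: Reed knife, 190 mm long along its x, 20 mm wide, 16 mm high, black handle, loose, lying on the robot's side of the scale. Origin on its underside at the end of the handle, where the blade begins.
- black_case: Closed black case, 150 (its x) x 66 x 28 mm, loose, lying beyond the scale. Origin at the centre of its underside.
- tip_cutter: Small brass reed tip cutter, 95 (its x) x 45 mm, 47 mm high, loose, standing between the robot and the middle of the bench. Origin at the centre of its underside.
- scissors: Scissors with black handles, 165 mm long along their x, 75 mm wide over the handles, 10 mm high, loose, lying to the left of the mat or scale. Origin on the underside near the pivot.
- pan: The steel weighing pan itself, 140 mm across, 10 mm thick, rigid; origin at the centre of its upper face (same point as pan_top).
Things that resemble listed ones, but are neither listed nor needed, are in the scene too. There is more than one size of the cup; the job needs the middle-sized.

How it is judged:
On the way, in this order (a step that is already met when the one before it is completed fails the run):
1. the cup stands mouth up in the middle of the pan, let go and at rest (angle between cup's own z axis and vertical below 0.12 rad and horizontal distance between cup and pan_top below 0.03 m and z of cup in the frame of pan_top between -0.005 and 0.005 m and contact force between each of the fingers, the arm and cup below 0.05 N and linear speed of cup below 0.02 m/s and angular speed of cup below 0.2 rad/s), for 0.2 s.
2. the tare key is pressed fully down while the cup stands mouth up on the pan, untouched (value of joint tare above 0.0052 m and angle between cup's own z axis and vertical below 0.12 rad and horizontal distance between cup and pan_top below 0.03 m and z of cup in the frame of pan_top between -0.005 and 0.005 m and contact force between each of the fingers, the arm and cup below 0.05 N), for 0.04 s.
At the end, for the whole second after the job is handed in: The cup stands mouth up (within 7 degrees) on the pan, its axis within 30 mm of the pan's centre, its base on the pan (within 5 mm), untouched and at rest; the tare key, having been pressed at least 5.2 of its 6 mm with the cup so standing, is up again, and so is the power key (all of step 1 and value of joint each of tare, power below 0.0008 m).
It fails at once if the cup is dropped onto the pan (let go more than about 10 mm above it) (contact force between each of the fingers, the arm and cup below 0.05 N and horizontal distance between cup and pan_top below 0.09 m and z of cup in the frame of pan_top above 0.008 m and linear speed of cup above 0.25 m/s).
It fails at once if the red power key is pressed (more than 3 mm) (value of joint power above 0.003 m).
It fails at once if the pan is banged or leaned on (more than 60 N) (contact force between pan and anything else above 60 N).
It fails at once if something else on the bench is moved by more than 15 mm (distance of any of phone, spool, knife, black_case, tip_cutter, scissors from where it was at the start of the episode above 0.015 m).
It also fails if it takes over 61 s, if anything falls off the work surface, if the arm or the gripper's body presses on something with over 40 N, if the wrist force passes 120 N, or if a joint passes its speed limit or range.

## Working session

There is one attempt and no reset: what is moved stays moved. The work goes in short steps, Python scripts to look and compute and a tool call to move; the robot and the scene stay as the last step left them, time stands still between calls to the robot, and variables do not carry over. Pictures are saved under pics/ and viewed, at most 11 in all, crops included, and the job is handed in when it is done.

Besides the shell and the picture viewer there is one more tool, called after "Request:" by a JSON object that holds its "op" and its "data", one argument or row to a line. jog_arm: Moves the arm, as the interface text tells. Its arguments: {"type":"object","properties":{"increments":{"type":"array","items":{"type":"array","items":{"type":"number"}}},"force":{"type":"number"}},"required":["increments"]}

```bash
mkdir -p pics; python3 - <<'E'
from bench import env
import cv2
for n in("scene","top"):
    im=env.capture(n); cv2.imwrite(f"pics/{n}0.png",cv2.resize(im[:,:,::-1],(800,500),interpolation=cv2.INTER_CUBIC)); cv2.imwrite(f"pics/{n}0_raw.png",im[:,:,::-1])
    m=env.camera_model(n); print(n,m)
print(env.state())
E
```

```text
scene {'intrinsics': array([[428.29579401,   0.        , 325.35171457],
       [  0.        , 428.29579401, 198.5392027 ],
       [  0.        ,   0.        ,   1.        ]]), 'D': array([-0.00568787,  0.        ,  0.        ,  0.        ,  0.        ]), 'extrinsics': array([[-0.4014008 ,  0.76566319, -0.50263036,  1.208964  ],
       [ 0.91585781,  0.34096241, -0.21201205,  0.2821623 ],
       [ 0.00904824, -0.54543975, -0.83810119,  1.20977273],
       [ 0.        ,  0.        ,  0.        ,  1.        ]])}
top {'intrinsics': array([[395.84879464,   0.        , 321.37995673],
       [  0.        , 395.84879464, 202.43444744],
       [  0.        ,   0.        ,   1.        ]]), 'D': array([-0.08461869,  0.        ,  0.        ,  0.        ,  0.        ]), 'extrinsics': array([[ 0.01695561, -0.99942216,  0.02945952,  0.50115669],
       [-0.99981652, -0.01668496,  0.00940904,  0.03176184],
       [-0.00891207, -0.02961365, -0.99952169,  1.32968726],
       [ 0.        ,  0.        ,  0.        ,  1.        ]])}
{'time': 0.1, 'q': array([-8.52306955e-01,  4.07648066e-02,  8.39195196e-02, -4.11452623e-04,
       -1.61552768e+00, -3.33699958e-01]), 'joint_velocities': array([-0.00012983, -0.00163357,  0.00296284, -0.00013475, -0.00038603,
        0.00143933]), 'effort': array([-3.99073804e-03, -3.69345295e+01,  3.48283303e+01,  6.95174038e+00,
       -4.53029381e-03,  3.76126309e-06]), 'eef_pos': array([ 0.22517798, -0.55583123,  0.23837557]), 'orientation': array([-2.18128084e-04, -1.91218771e-01,  9.81547104e-01,  7.84927951e-04]), 'contact_force': array([ 0.35920814, -0.49464059, -0.14018395]), 'wrist_torque': array([ 0.0023472 , -0.0288559 , -0.03307602]), 'grip_force': 0.0, 'finger_gap': 0.08545463336855956}
```

View pics/scene0.png

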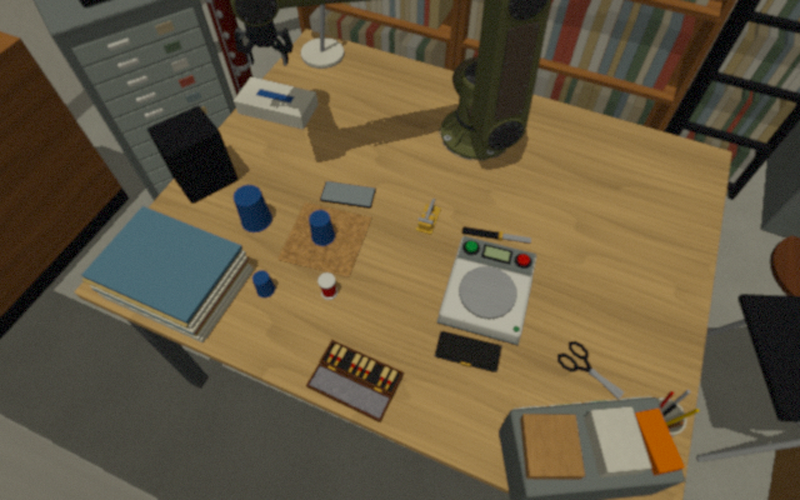

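View pics/top0.png

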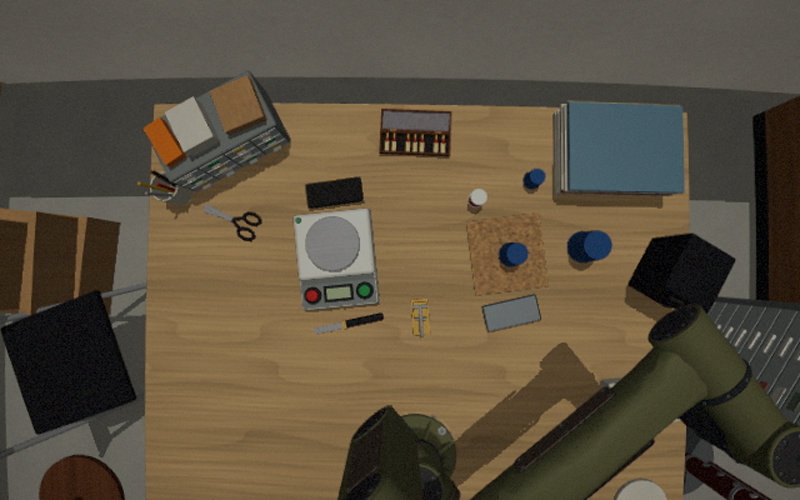

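The scene view shows the mat's cup at (321,228) between a larger (252,208) and a smaller (263,284) blue cup. The scale is at (490,290), with the green key at (471,247) and the red at (523,260). In the top view the mat cup is at (513,254), the pan at (332,244), green at (364,290) and red at (312,295). I'll enlarge both regions.

```bash
python3 - <<'E'
import cv2, numpy as np
t=cv2.imread("pics/top0_raw.png"); s=cv2.imread("pics/scene0_raw.png")
a=cv2.resize(t[155:275,225:345],(480,480),interpolation=cv2.INTER_CUBIC)   # x4, top scale
b=cv2.resize(t[140:270,360:500],None,fx=4,fy=4,interpolation=cv2.INTER_CUBIC)[:480]
o=np.hstack([a,np.zeros((480,4,3),np.uint8),b[:, :316]]); cv2.imwrite("pics/c1.png",o); print(o.shape)
a=cv2.resize(s[130:250,220:320],(400,480),interpolation=cv2.INTER_CUBIC)
b=cv2.resize(s[175:295,340:440],(400,480),interpolation=cv2.INTER_CUBIC)
cv2.imwrite("pics/c2.png",np.hstack([a,b]))
E
```

```text
(480, 800, 3)
```

View pics/c1.png

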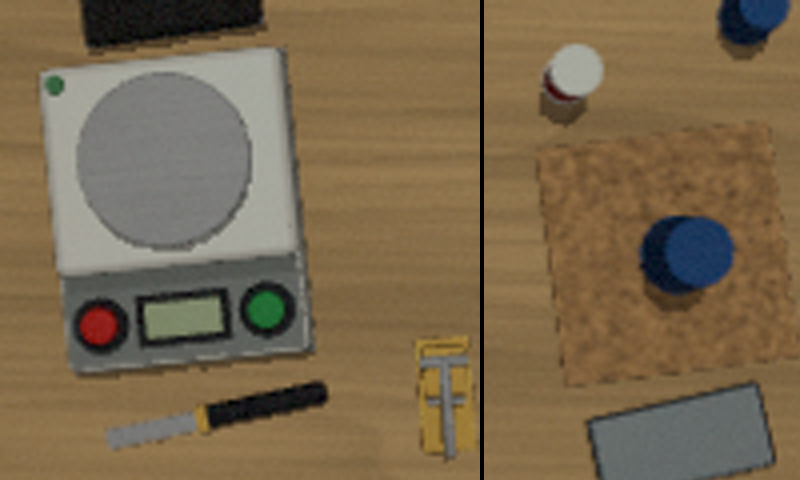

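View pics/c2.png

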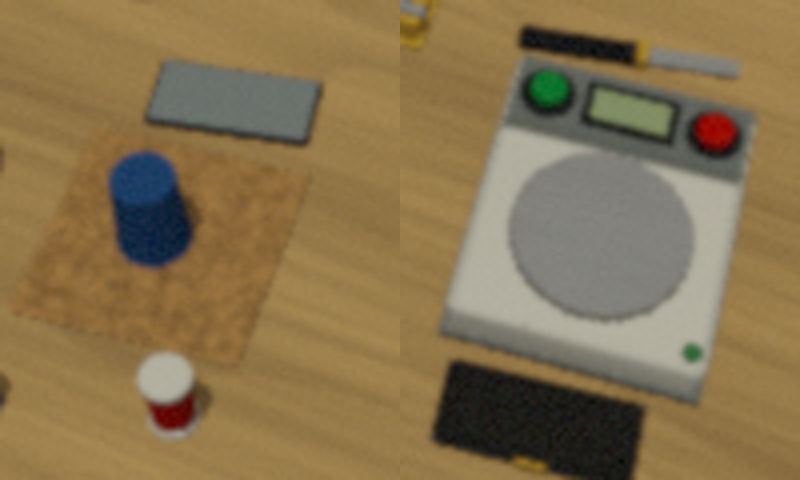

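Top crop: pan centre (164,160), green key (267,309), red key (98,326), cup's closed base (699,252). Scene crop: cup base (145,179), pan (601,236), green (548,90), red (715,131).

```bash
cat > h.py <<'E'
from bench import env
import numpy as np, cv2
def onz(n,px,z):
    m=env.camera_model(n); E=m["extrinsics"]
    p=cv2.undistortPoints(np.array([[px]],float),m["intrinsics"],m["D"])[0,0]
    d=E[:3,:3]@[p[0],p[1],1]; return E[:3,3]+d*(z-E[2,3])/d[2]
def top(x,y): return (225+(x+.5)/4-.5,155+(y+.5)/4-.5)
def topb(x,y): return (360+(x-484+.5)/4-.5,140+(y+.5)/4-.5)
def sa(x,y): return (220+(x+.5)/4-.5,130+(y+.5)/4-.5)
def sb(x,y): return (340+(x-400+.5)/4-.5,175+(y+.5)/4-.5)
E
python3 - <<'E'
from h import *
np.set_printoptions(precision=4,suppress=True)
for nm,a,b,z in [("pan",top(164,160),sb(601,236),.075),("tare",top(267,309),sb(548,90),.058),("power",top(98,326),sb(715,131),.058),("cup",topb(699,252),sa(145,179),.089)]:
    print(nm,onz("top",a,z),onz("scene",b,z))
for c in [(538,150),(768,122),(800,355),(565,385)]: print("mat",onz("top",topb(*c),.005))
for c in [(590,420),(755,385),(775,463)]: print("phone",onz("top",topb(*c),.009))
print("spool",onz("top",topb(576,70),.065),"smallcup",onz("top",topb(760,10),.06),"cutter",onz("top",top(443,340),.02),onz("top",top(443,455),.02))
print("knife",onz("top",top(325,390),.01),onz("top",top(110,440),.01))
print("bigcup", onz("top",(595*.8,244*.8),.11))
E
```

```text
pan [0.56   0.2214 0.075 ] [0.5648 0.2228 0.075 ]
tare [0.4424 0.1385 0.058 ] [0.4461 0.1395 0.058 ]
power [0.4262 0.2747 0.058 ] [0.4287 0.274  0.058 ]
cup [ 0.542  -0.2457  0.089 ] [ 0.5428 -0.2442  0.089 ]
mat [ 0.6281 -0.128   0.005 ]
mat [ 0.6553 -0.3222  0.005 ]
mat [ 0.4596 -0.3511  0.005 ]
mat [ 0.4316 -0.1532  0.005 ]
phone [ 0.403 -0.174  0.009]
phone [ 0.4341 -0.3121  0.009 ]
phone [ 0.3692 -0.33    0.009 ]
spool [ 0.6873 -0.1506  0.065 ] smallcup [ 0.74   -0.3007  0.06  ] cutter [ 0.4177 -0.0042  0.02  ] [ 0.3228 -0.0058  0.02  ]
knife [0.3737 0.093  0.01  ] [0.3284 0.272  0.01  ]
bigcup [ 0.5677 -0.438   0.11  ]
```

```bash
cat >> h.py <<'E'
from scipy.spatial.transform import Rotation as Rn
np.set_printoptions(precision=4,suppress=True)
def cur():
    s=env.state(); q=s["orientation"]; return s,Rn.from_quat([q[1],q[2],q[3],q[0]])
def target(th,yaw=0): # tool y = -x world rotated by yaw; th = tilt about that axis: t=(0,sin th,-cos th)
    B=np.array([[0,-1,0],[-1,0,0],[0,0,-1.]]); return Rn.from_euler('z',yaw)*Rn.from_euler('x',th)*Rn.from_matrix(B)
def rep(th,pos,yaw=0):
    s,R=cur(); rv=(target(th,yaw)*R.inv()).as_rotvec()
    print("turn/0.5:",rv/.5,"shift/0.5:",(np.array(pos)-s["eef_pos"])/.5)
    print("t",s["time"],"tcp",s["eef_pos"],"q",s["q"],"gap",s["finger_gap"],"F",s["contact_force"],"grip",s["grip_force"])
E
python3 -c "
from h import *
rep(-np.pi/4,[.5425,-.12,.25])"
```

```text
turn/0.5: [-1.3803  0.9263  2.2443] shift/0.5: [0.6346 0.8717 0.0232]
t 0.1 tcp [ 0.2252 -0.5558  0.2384] q [-0.8523  0.0408  0.0839 -0.0004 -1.6155 -0.3337] gap 0.08545463336855956 F [ 0.3592 -0.4946 -0.1402] grip 0.0
```

Request:
{"op": "jog_arm", "data": {
  "increments": [
    [-0.1, 0.07, 0.17, 0, 0, 0.1, 1],
    [-0.2, 0.14, 0.34, 0.03, 0.03, 0.18, 1],
    [-0.3, 0.21, 0.5, 0.08, 0.1, 0.2, 1],
    [-0.4, 0.27, 0.65, 0.14, 0.18, 0.2, 1],
    [-0.46, 0.31, 0.75, 0.2, 0.26, 0.2, 1],
    [-0.46, 0.31, 0.75, 0.2, 0.26, 0.2, 1],
    [-0.46, 0.31, 0.75, 0.2, 0.26, 0.2, 1]
  ]
}}

```text
time: 0.68
eef_pos: [0.3278, -0.4228, 0.3389]
orientation: [-0.097, -0.371, 0.918, -0.097]
contact_force: [-0.4, -0.9, -0.8]
finger_gap: 0.0857
grip_force: 0.0
```

Request:
{"op": "jog_arm", "data": {
  "increments": [
    [-0.1, 0.07, 0.17, 0.06, 0.06, 0, 1],
    [-0.2, 0.14, 0.34, 0.12, 0.12, 0, 1],
    [-0.3, 0.21, 0.5, 0.18, 0.18, 0, 1],
    [-0.4, 0.27, 0.65, 0.24, 0.24, 0, 1],
    [-0.46, 0.31, 0.75, 0.28, 0.3, 0, 1],
    [-0.46, 0.31, 0.75, 0.33, 0.36, 0, 1],
    [-0.46, 0.31, 0.75, 0.38, 0.43, 0, 1],
    [-0.46, 0.31, 0.75, 0.43, 0.5, 0, 1],
    [-0.46, 0.31, 0.75, 0.43, 0.55, 0, 1],
    [-0.46, 0.31, 0.75, 0.43, 0.6, 0, 1],
    [-0.46, 0.31, 0.75, 0.43, 0.6, 0, 1]
  ]
}}

```text
time: 1.6
eef_pos: [0.5412, -0.123, 0.3381]
orientation: [-0.19, -0.527, 0.806, -0.189]
contact_force: [-0.1, -1.2, -0.6]
finger_gap: 0.0855
grip_force: 0.0
```

Request:
{"op": "jog_arm", "data": {
  "increments": [
    [-0.1, 0.07, 0.17, 0, 0, 0, 1],
    [-0.2, 0.14, 0.34, 0, 0, 0, 1],
    [-0.3, 0.21, 0.5, 0, 0, 0, 1],
    [-0.4, 0.27, 0.65, 0, 0, 0, 1],
    [-0.46, 0.31, 0.75, 0, 0, 0, 1],
    [-0.46, 0.31, 0.75, 0, 0, 0, 1],
    [-0.46, 0.31, 0.75, 0, 0, 0, 1]
  ]
}}

```text
time: 2.18
eef_pos: [0.5399, -0.1264, 0.3389]
orientation: [0.271, 0.654, -0.653, 0.27]
contact_force: [-0.4, 0.7, 0.2]
finger_gap: 0.0855
grip_force: 0.0
```

```bash
python3 -c "
from h import *
rep(-np.pi/4,[.5425,-.168,.124])"
```

```text
turn/0.5: [-0.0003 -0.0032 -0.0031] shift/0.5: [ 0.0051 -0.0831 -0.4297]
t 2.1833 tcp [ 0.5399 -0.1264  0.3389] q [ 0.4842 -0.086  -0.2635  0.6925 -1.7712 -0.4735] gap 0.0855002529428554 F [-0.3744  0.7146  0.1556] grip 0.0
```

Request:
{"op": "jog_arm", "data": {
  "increments": [
    [0, 0, 0, 0, -0.02, -0.08, 1],
    [0, 0, 0, 0, -0.04, -0.16, 1],
    [0, 0, 0, 0.005, -0.05, -0.24, 1],
    [0, 0, 0, 0.005, -0.07, -0.32, 1],
    [0, 0, 0, 0.005, -0.08, -0.38, 1],
    [0, 0, 0, 0.005, -0.083, -0.43, 1],
    [0, 0, 0, 0.005, -0.083, -0.43, 1],
    [0, 0, 0, 0.005, -0.083, -0.43, 1]
  ]
}}

```text
time: 2.85
eef_pos: [0.5427, -0.1683, 0.1246]
orientation: [0.271, 0.654, -0.653, 0.27]
contact_force: [0.8, -0.2, 0.8]
finger_gap: 0.0854
grip_force: 0.0
```

```bash
python3 -c "
from h import *
rep(-np.pi/4,[.5425,-.253,.039])
im=env.capture('scene')[:,:,::-1]; a=cv2.resize(im[100:250,200:350],(600,600),interpolation=cv2.INTER_CUBIC); cv2.imwrite('pics/g1.png',a)"
```

```text
turn/0.5: [ 0.0019 -0.0043 -0.0019] shift/0.5: [-0.0003 -0.1695 -0.1711]
t 2.85 tcp [ 0.5427 -0.1683  0.1246] q [ 0.4048 -0.0158 -0.5878  0.7174 -1.4229 -0.6714] gap 0.08543914057253817 F [ 0.8483 -0.1819  0.7517] grip 0.0
```

View pics/g1.png

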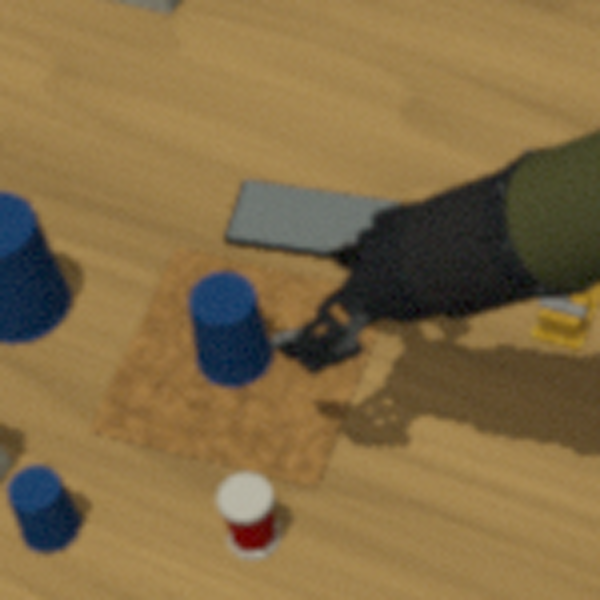

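The gripper at (320,340) is lined up diagonally above and to the right of the cup at (230,330), clear of the phone and the spool. I'll slide in and grip.

Request:
{"op": "jog_arm", "data": {
  "increments": [
    [0, 0, 0, 0, -0.03, -0.03, 1],
    [0, 0, 0, 0, -0.06, -0.06, 1],
    [0, 0, 0, 0, -0.09, -0.09, 1],
    [0, 0, 0, 0, -0.12, -0.12, 1],
    [0, 0, 0, 0, -0.145, -0.145, 1],
    [0, 0, 0, 0, -0.16, -0.16, 1],
    [0, 0, 0, 0, -0.17, -0.17, 1],
    [0, 0, 0, 0, -0.17, -0.17, 1],
    [0, 0, 0, 0, -0.17, -0.17, 1],
    [0, 0, 0, 0, -0.17, -0.17, 0.3],
    [0, 0, 0, 0, -0.17, -0.17, 0.2],
    [0, 0, 0, 0, -0.17, -0.17, 0],
    [0, 0, 0, 0, -0.17, -0.17, -0.3],
    [0, 0, 0, 0, -0.17, -0.17, -1],
    [0, 0, 0, 0, -0.17, -0.17, -1],
    [0, 0, 0, 0, -0.17, -0.17, -1],
    [0, 0, 0, 0, -0.17, -0.17, -1]
  ],
  "force": 40
}}

```text
time: 4.32
eef_pos: [0.5436, -0.252, 0.0407]
orientation: [0.27, 0.654, -0.652, 0.272]
contact_force: [-1.5, 4.3, 6.1]
finger_gap: 0.0588
grip_force: 42.8
```

```bash
python3 -c "
from h import *
rep(np.pi/4+.065,[.5425,-.253,.039])"
```

```text
turn/0.5: [ 3.2743  0.0074 -0.0061] shift/0.5: [-0.0023 -0.0019 -0.0034]
t 4.3167 tcp [ 0.5436 -0.252   0.0407] q [ 0.2211  0.0643 -0.6946  0.8422 -1.1859 -0.7007] gap 0.05882709493743112 F [-1.4972  4.3296  6.1373] grip 42.78996450470004
```

Request:
{"op": "jog_arm", "data": {
  "increments": [
    [0, 0, 0, 0, 0, 0.02, -1],
    [0, 0, 0, 0, 0, 0.06, -1],
    [0, 0, 0, 0, 0.03, 0.12, -1],
    [0, 0, 0, 0, 0.06, 0.18, -1],
    [0.2, 0, 0, 0, 0.1, 0.24, -1],
    [0.4, 0, 0, 0, 0.14, 0.3, -1],
    [0.6, 0, 0, 0, 0.14, 0.3, -1],
    [0.82, 0, 0, 0, 0.14, 0.3, -1],
    [0.82, 0, 0, 0, 0.14, 0.3, -1]
  ]
}}

```text
time: 5.07
eef_pos: [0.5438, -0.1824, 0.1931]
orientation: [0.126, 0.696, -0.695, 0.132]
contact_force: [-0.3, 0.7, -1.0]
finger_gap: 0.0592
grip_force: 43.3
```

Request:
{"op": "jog_arm", "data": {
  "increments": [
    [0.2, 0, 0, 0, 0, 0, -1],
    [0.4, 0, 0, 0, 0, 0, -1],
    [0.6, 0, 0, 0, 0, 0, -1],
    [0.82, 0, 0, 0, 0, 0, -1],
    [0.82, 0, 0, 0, 0, 0, -1]
  ]
}}

```text
time: 5.48
eef_pos: [0.5425, -0.1842, 0.1895]
orientation: [0.015, -0.707, 0.707, 0.013]
contact_force: [-0.8, -0.1, -1.1]
finger_gap: 0.059
grip_force: 43.3
```

Request:
{"op": "jog_arm", "data": {
  "increments": [
    [0.2, 0, 0, 0, 0, 0, -1],
    [0.4, 0, 0, 0, 0, 0, -1],
    [0.6, 0, 0, 0, 0, 0, -1],
    [0.82, 0, 0, 0, 0, 0, -1],
    [0.82, 0, 0, 0, 0, 0, -1]
  ]
}}

```text
time: 5.9
eef_pos: [0.5414, -0.1845, 0.1861]
orientation: [0.157, -0.688, 0.69, 0.159]
contact_force: [-1.2, 0.1, -3.0]
finger_gap: 0.059
grip_force: 43.3
```

Request:
{"op": "jog_arm", "data": {
  "increments": [
    [0.2, 0, 0, 0, 0, 0, -1],
    [0.4, 0, 0, 0, 0, 0, -1],
    [0.6, 0, 0, 0, 0, 0, -1],
    [0.82, 0, 0, 0, 0, 0, -1],
    [0.82, 0, 0, 0, 0, 0, -1],
    [0.82, 0, 0, 0, 0, 0, -1],
    [0.82, 0, 0, 0, 0, 0, -1]
  ]
}}

```text
time: 6.48
eef_pos: [0.5425, -0.1824, 0.1887]
orientation: [-0.292, 0.645, -0.643, -0.292]
contact_force: [0.1, 0.9, -0.3]
finger_gap: 0.0591
grip_force: 43.4
```

```bash
python3 -c "
from h import *
rep(np.pi/4+.065,[.543,-.183,.029])
im=env.capture('scene')[:,:,::-1]; a=cv2.resize(im[60:260,180:380],(600,600),interpolation=cv2.INTER_CUBIC); cv2.imwrite('pics/g2.png',a)"
```

```text
turn/0.5: [-0.0003  0.0021 -0.0031] shift/0.5: [ 0.0011 -0.0012 -0.3194]
t 6.4833 tcp [ 0.5425 -0.1824  0.1887] q [-0.4804  0.3232  0.3595 -0.8005 -1.9514  0.3052] gap 0.05907166967881615 F [ 0.1443  0.9031 -0.267 ] grip 43.430742173222825
```

View pics/g2.png

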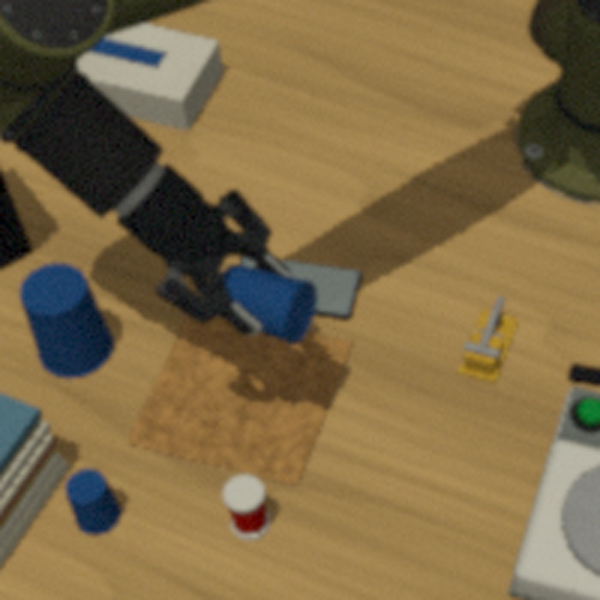

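The cup is held level at (270,300), mouth towards +y over the mat, with the arm clear of the big cup. Next I lower it onto the mat.

Request:
{"op": "jog_arm", "data": {
  "increments": [
    [0, 0, 0, 0, 0, -0.05, -1],
    [0, 0, 0, 0, 0, -0.1, -1],
    [0, 0, 0, 0, 0, -0.15, -1],
    [0, 0, 0, 0, 0, -0.2, -1],
    [0, 0, 0, 0, 0, -0.24, -1],
    [0, 0, 0, 0, 0, -0.27, -1],
    [0, 0, 0, 0, 0, -0.29, -1],
    [0, 0, 0, 0, 0, -0.3, -1],
    [0, 0, 0, 0, 0, -0.305, -1],
    [0, 0, 0, 0, 0, -0.31, -1],
    [0, 0, 0, 0, 0, -0.31, -1],
    [0, 0, 0, 0, 0, -0.31, -1]
  ]
}}

```text
time: 7.53
eef_pos: [0.5431, -0.1829, 0.0352]
orientation: [-0.294, 0.645, -0.643, -0.291]
contact_force: [0.7, -1.0, -1.1]
finger_gap: 0.0593
grip_force: 43.4
```

Request:
{"op": "jog_arm", "data": {
  "increments": [
    [0, 0, 0, 0, 0, -0.003, -1],
    [0, 0, 0, 0, 0, -0.006, -1],
    [0, 0, 0, 0, 0, -0.008, -1],
    [0, 0, 0, 0, 0, -0.008, -1],
    [0, 0, 0, 0, 0, -0.008, -1]
  ]
}}

```text
time: 7.95
eef_pos: [0.5431, -0.1826, 0.0321]
orientation: [-0.294, 0.645, -0.642, -0.292]
contact_force: [-1.8, 0.1, 6.1]
finger_gap: 0.0589
grip_force: 43.8
```

Request:
{"op": "jog_arm", "data": {
  "increments": [
    [0, 0, 0, 0, 0, 0, 0.45],
    [0, 0, 0, 0, 0, 0, 0.5],
    [0, 0, 0, 0, 0, 0, 0.6],
    [0, 0, 0, 0, 0, 0, 0.8],
    [0, 0, 0, 0, 0, 0, 1],
    [0, 0, 0, 0, 0, 0, 1],
    [0, 0, 0, 0, 0, 0, 1],
    [0, 0, 0, 0, -0.03, 0.026, 1],
    [0, 0, 0, 0, -0.07, 0.06, 1],
    [0, 0, 0, 0, -0.11, 0.1, 1],
    [0, 0, 0, 0, -0.15, 0.14, 1],
    [0, 0, 0, 0, -0.16, 0.2, 1],
    [0, 0, 0, 0, -0.16, 0.27, 1],
    [0, 0, 0, 0, -0.16, 0.34, 1],
    [0, 0, 0, 0, -0.16, 0.41, 1],
    [0, 0, 0, 0, -0.16, 0.47, 1],
    [0, 0, 0, 0, -0.16, 0.5, 1],
    [0, 0, 0, 0, -0.16, 0.5, 1]
  ]
}}

```text
time: 9.45
eef_pos: [0.5431, -0.2633, 0.2856]
orientation: [-0.294, 0.646, -0.643, -0.288]
contact_force: [-1.0, 0.1, 0.5]
finger_gap: 0.0858
grip_force: 0.0
```

```bash
python3 -c "
from h import *
rep(-np.pi/4+.065,[.543,-.1,.2])
im=env.capture('scene')[:,:,::-1]; a=cv2.resize(im[130:250,220:320],(500,600),interpolation=cv2.INTER_CUBIC)
im=env.capture('top')[:,:,::-1]; b=cv2.resize(im[150:270,350:410],(300,600),interpolation=cv2.INTER_CUBIC)
cv2.imwrite('pics/g3.png',np.hstack([a,b]))"
```

```text
turn/0.5: [-3.1378  0.0149 -0.0178] shift/0.5: [-0.0001  0.3266 -0.1712]
t 9.45 tcp [ 0.5431 -0.2633  0.2856] q [-0.5913  0.4294  0.6794 -0.8609 -2.1699  0.2175] gap 0.08582707823809459 F [-0.9752  0.0781  0.4847] grip 0.0
```

View pics/g3.png

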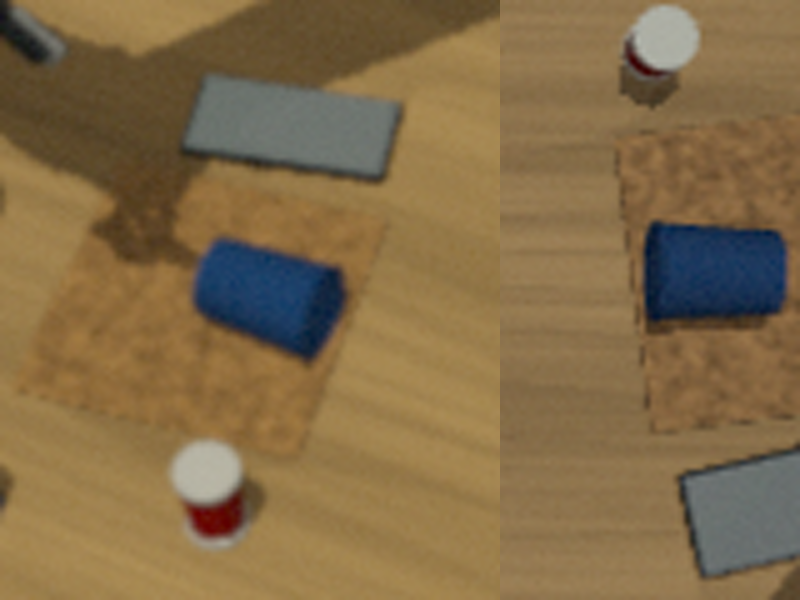

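The cup lies on the mat, mouth (left in the top crop) at (655,271) and base at (778,272), still aligned with world y. I compute its centre.

```bash
python3 -c "
from h import *
f=lambda x,y:(350+(x-500+.5)/5-.5,150+(y+.5)/5-.5)
for p in[(650,271.5),(782,272.5),(716,272)]: print(onz('top',f(*p),.037))"
```

```text
[ 0.5376 -0.1464  0.037 ]
[ 0.5384 -0.2331  0.037 ]
[ 0.538  -0.1897  0.037 ]
```

Request:
{"op": "jog_arm", "data": {
  "increments": [
    [-0.2, 0, 0, 0, 0.03, 0, 1],
    [-0.4, 0, 0, 0, 0.07, 0, 1],
    [-0.6, 0, 0, 0, 0.11, 0, 1],
    [-0.785, 0, 0, 0, 0.16, 0, 1],
    [-0.785, 0, 0, 0, 0.16, 0, 1]
  ]
}}

```text
time: 9.97
eef_pos: [0.5429, -0.1763, 0.2808]
orientation: [-0.161, 0.693, -0.684, -0.16]
contact_force: [-1.0, -0.1, 1.2]
finger_gap: 0.0853
grip_force: 0.0
```

Request:
{"op": "jog_arm", "data": {
  "increments": [
    [-0.2, 0, 0, 0, 0.03, 0, 1],
    [-0.4, 0, 0, 0, 0.07, 0, 1],
    [-0.6, 0, 0, 0, 0.11, 0, 1],
    [-0.785, 0, 0, 0, 0.16, 0, 1],
    [-0.785, 0, 0, 0, 0.16, 0, 1]
  ]
}}

```text
time: 10.38
eef_pos: [0.5426, -0.0956, 0.278]
orientation: [-0.022, 0.712, -0.702, -0.024]
contact_force: [-0.7, -1.2, -0.6]
finger_gap: 0.0854
grip_force: 0.0
```

Request:
{"op": "jog_arm", "data": {
  "increments": [
    [-0.2, 0, 0, 0, 0, 0, 1],
    [-0.4, 0, 0, 0, 0, 0, 1],
    [-0.6, 0, 0, 0, 0, 0, 1],
    [-0.785, 0, 0, 0, 0, 0, 1],
    [-0.785, 0, 0, 0, 0, 0, 1]
  ]
}}

```text
time: 10.8
eef_pos: [0.542, -0.1011, 0.2761]
orientation: [0.118, 0.701, -0.694, 0.114]
contact_force: [-0.2, 0.4, -1.6]
finger_gap: 0.0851
grip_force: 0.0
```

Request:
{"op": "jog_arm", "data": {
  "increments": [
    [-0.2, 0, 0, 0, 0, 0, 1],
    [-0.4, 0, 0, 0, 0, 0, 1],
    [-0.6, 0, 0, 0, 0, 0, 1],
    [-0.785, 0, 0, 0, 0, 0, 1],
    [-0.785, 0, 0, 0, 0, 0, 1],
    [-0.785, 0, 0, 0, 0, 0, 1]
  ]
}}

```text
time: 11.3
eef_pos: [0.5422, -0.1027, 0.2779]
orientation: [0.249, 0.664, -0.66, 0.246]
contact_force: [-0.5, -0.9, 0.6]
finger_gap: 0.0851
grip_force: 0.0
```

```bash
python3 -c "
from h import *
rep(-np.pi/4+.065,[.540,-.117,.118])"
```

```text
turn/0.5: [-0.0106 -0.0132 -0.0069] shift/0.5: [-0.0045 -0.0287 -0.3197]
t 11.3 tcp [ 0.5422 -0.1027  0.2779] q [ 0.5094 -0.0755 -0.3118  0.6144 -1.7075 -0.5356] gap 0.08514722589923819 F [-0.4919 -0.8595  0.6325] grip 0.0
```

Request:
{"op": "jog_arm", "data": {
  "increments": [
    [0, 0, 0, 0, 0, -0.06, 1],
    [0, 0, 0, -0.005, -0.01, -0.12, 1],
    [0, 0, 0, -0.005, -0.02, -0.18, 1],
    [0, 0, 0, -0.005, -0.03, -0.24, 1],
    [0, 0, 0, -0.005, -0.03, -0.29, 1],
    [0, 0, 0, -0.005, -0.03, -0.32, 1],
    [0, 0, 0, -0.005, -0.03, -0.32, 1],
    [0, 0, 0, -0.005, -0.03, -0.32, 1],
    [0, 0, 0, -0.005, -0.03, -0.32, 1]
  ]
}}

```text
time: 12.05
eef_pos: [0.5413, -0.1174, 0.1224]
orientation: [0.246, 0.663, -0.662, 0.248]
contact_force: [-0.7, 0.5, 0.8]
finger_gap: 0.0851
grip_force: 0.0
```

```bash
python3 -c "
from h import *
rep(-np.pi/4+.065,[.540,-.1965,.028])"
```

```text
turn/0.5: [-0.0116  0.0034 -0.006 ] shift/0.5: [-0.0026 -0.1582 -0.1889]
t 12.05 tcp [ 0.5413 -0.1174  0.1224] q [ 0.4851 -0.0216 -0.5437  0.6249 -1.4562 -0.6885] gap 0.08509491690002699 F [-0.7147  0.5276  0.7599] grip 0.0
```

Request:
{"op": "jog_arm", "data": {
  "increments": [
    [-0.01, 0, 0, 0, -0.03, -0.035, 1],
    [-0.01, 0, 0, -0.003, -0.06, -0.07, 1],
    [-0.01, 0, 0, -0.003, -0.09, -0.107, 1],
    [-0.01, 0, 0, -0.003, -0.12, -0.143, 1],
    [-0.01, 0, 0, -0.003, -0.14, -0.167, 1],
    [-0.01, 0, 0, -0.003, -0.15, -0.179, 1],
    [-0.01, 0, 0, -0.003, -0.158, -0.188, 1],
    [-0.01, 0, 0, -0.003, -0.158, -0.188, 1],
    [-0.01, 0, 0, -0.003, -0.158, -0.188, 1],
    [-0.01, 0, 0, -0.003, -0.158, -0.188, 0.6],
    [-0.01, 0, 0, -0.003, -0.158, -0.188, 0.4],
    [-0.01, 0, 0, -0.003, -0.158, -0.188, 0.2],
    [-0.01, 0, 0, -0.003, -0.158, -0.188, 0],
    [-0.01, 0, 0, -0.003, -0.158, -0.188, -1],
    [-0.01, 0, 0, -0.003, -0.158, -0.188, -1],
    [-0.01, 0, 0, -0.003, -0.158, -0.188, -1],
    [-0.01, 0, 0, -0.003, -0.158, -0.188, -1]
  ],
  "force": 40
}}

```text
time: 13.47
eef_pos: [0.5397, -0.196, 0.0275]
orientation: [0.249, 0.663, -0.66, 0.25]
contact_force: [-1.5, 3.9, 5.9]
finger_gap: 0.0607
grip_force: 42.5
```

```bash
python3 -c "
from h import *
rep(np.pi/4,[.563,.222,.25])"
```

```text
turn/0.5: [ 3.0133  0.0076 -0.0062] shift/0.5: [0.0466 0.836  0.445 ]
t 13.4667 tcp [ 0.5397 -0.196   0.0275] q [ 0.3259  0.0535 -0.6794  0.732  -1.2156 -0.7202] gap 0.06068803063142444 F [-1.4626  3.8885  5.8793] grip 42.50880424166098
```

Request:
{"op": "jog_arm", "data": {
  "increments": [
    [0, 0, 0, 0, 0, 0.03, -1],
    [0, 0, 0, 0, 0, 0.08, -1],
    [0, 0, 0, 0, 0.02, 0.15, -1],
    [0, 0, 0, 0, 0.05, 0.22, -1],
    [0.18, 0, 0, 0.01, 0.1, 0.29, -1],
    [0.36, 0, 0, 0.01, 0.15, 0.35, -1],
    [0.55, 0, 0, 0.01, 0.2, 0.4, -1],
    [0.755, 0, 0, 0.01, 0.25, 0.45, -1],
    [0.755, 0, 0, 0.01, 0.25, 0.45, -1],
    [0.755, 0, 0, 0.01, 0.25, 0.45, -1]
  ]
}}

```text
time: 14.3
eef_pos: [0.5444, -0.071, 0.2545]
orientation: [0.118, 0.698, -0.696, 0.122]
contact_force: [0.5, -0.1, -2.8]
finger_gap: 0.0608
grip_force: 43.7
```

Request:
{"op": "jog_arm", "data": {
  "increments": [
    [0.18, 0, 0, 0.01, 0.05, 0, -1],
    [0.36, 0, 0, 0.02, 0.1, 0, -1],
    [0.55, 0, 0, 0.03, 0.15, 0, -1],
    [0.755, 0, 0, 0.03, 0.2, 0, -1],
    [0.755, 0, 0, 0.03, 0.25, 0, -1],
    [0.755, 0, 0, 0.03, 0.25, 0, -1]
  ]
}}

```text
time: 14.8
eef_pos: [0.5581, 0.055, 0.2495]
orientation: [-0.012, 0.708, -0.706, -0.013]
contact_force: [0.2, -0.9, -2.1]
finger_gap: 0.0605
grip_force: 43.8
```

Request:
{"op": "jog_arm", "data": {
  "increments": [
    [0.18, 0, 0, 0, 0.05, 0, -1],
    [0.36, 0, 0, 0, 0.1, 0, -1],
    [0.55, 0, 0, 0, 0.15, 0, -1],
    [0.755, 0, 0, 0, 0.2, 0, -1],
    [0.755, 0, 0, 0, 0.25, 0, -1],
    [0.755, 0, 0, 0, 0.25, 0, -1]
  ]
}}

```text
time: 15.3
eef_pos: [0.5577, 0.1797, 0.2485]
orientation: [-0.144, 0.693, -0.691, -0.145]
contact_force: [-0.5, -0.4, -1.7]
finger_gap: 0.0603
grip_force: 43.8
```

Request:
{"op": "jog_arm", "data": {
  "increments": [
    [0.18, 0, 0, 0, 0.03, 0, -1],
    [0.36, 0, 0, 0, 0.06, 0, -1],
    [0.55, 0, 0, 0, 0.09, 0, -1],
    [0.755, 0, 0, 0, 0.09, 0, -1],
    [0.755, 0, 0, 0, 0.09, 0, -1],
    [0.755, 0, 0, 0, 0.09, 0, -1],
    [0.755, 0, 0, 0, 0.09, 0, -1],
    [0.755, 0, 0, 0, 0.09, 0, -1]
  ]
}}

```text
time: 15.97
eef_pos: [0.5585, 0.2234, 0.2512]
orientation: [-0.272, 0.654, -0.652, -0.27]
contact_force: [-0.7, 0.4, -1.1]
finger_gap: 0.0606
grip_force: 43.8
```

```bash
python3 -c "
from h import *
rep(np.pi/4,[.563,.229,.110])
im=env.capture('scene')[:,:,::-1]; a=cv2.resize(im[110:270,300:460],(600,600),interpolation=cv2.INTER_CUBIC); cv2.imwrite('pics/g4.png',a)"
```

```text
turn/0.5: [-0.0025  0.0071 -0.0047] shift/0.5: [ 0.0089  0.0112 -0.2825]
t 15.9667 tcp [0.5585 0.2234 0.2512] q [ 0.2276 -0.0608  0.0703 -0.763  -1.5038 -0.2497] gap 0.06063081982836464 F [-0.673   0.3684 -1.1411] grip 43.81606686394662
```

View pics/g4.png

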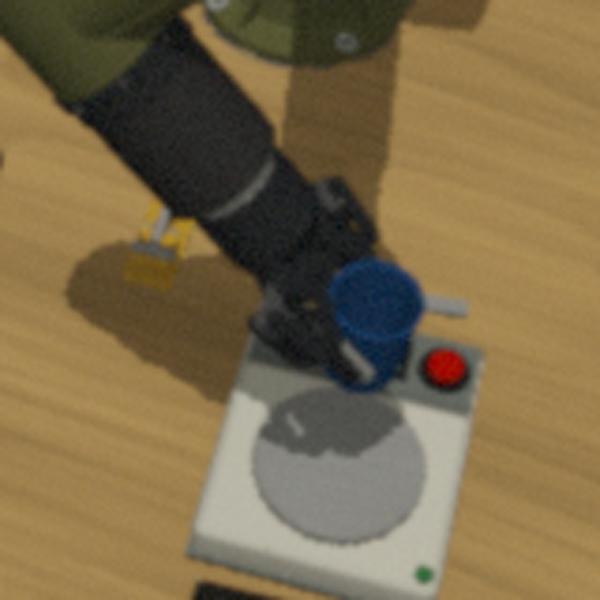

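The cup is upright, mouth up at (375,300), with the pan centred at (340,465) below it. I lower slowly.

Request:
{"op": "jog_arm", "data": {
  "increments": [
    [0, 0, 0, 0.002, 0, -0.05, -1],
    [0, 0, 0, 0.005, 0.005, -0.1, -1],
    [0, 0, 0, 0.009, 0.011, -0.15, -1],
    [0, 0, 0, 0.009, 0.011, -0.2, -1],
    [0, 0, 0, 0.009, 0.011, -0.23, -1],
    [0, 0, 0, 0.009, 0.011, -0.25, -1],
    [0, 0, 0, 0.009, 0.011, -0.26, -1],
    [0, 0, 0, 0.009, 0.011, -0.264, -1],
    [0, 0, 0, 0.009, 0.011, -0.264, -1],
    [0, 0, 0, 0.009, 0.011, -0.264, -1]
  ]
}}

```text
time: 16.85
eef_pos: [0.5639, 0.2289, 0.1208]
orientation: [-0.273, 0.654, -0.652, -0.27]
contact_force: [0.2, 0.0, -1.4]
finger_gap: 0.0604
grip_force: 43.8
```

Request:
{"op": "jog_arm", "data": {
  "increments": [
    [0, 0, 0, 0, 0, -0.002, -1],
    [0, 0, 0, 0, 0, -0.004, -1],
    [0, 0, 0, 0, 0, -0.006, -1],
    [0, 0, 0, 0, 0, -0.008, -1],
    [0, 0, 0, 0, 0, -0.008, -1],
    [0, 0, 0, 0, 0, -0.008, -1]
  ]
}}

```text
time: 17.35
eef_pos: [0.5632, 0.2289, 0.1152]
orientation: [-0.273, 0.654, -0.652, -0.271]
contact_force: [-0.2, 1.1, -1.2]
finger_gap: 0.0602
grip_force: 43.8
```

Request:
{"op": "jog_arm", "data": {
  "increments": [
    [0, 0, 0, 0, 0, -0.002, -1],
    [0, 0, 0, 0, 0, -0.004, -1],
    [0, 0, 0, 0, 0, -0.006, -1],
    [0, 0, 0, 0, 0, -0.006, -1],
    [0, 0, 0, 0, 0, -0.006, -1]
  ]
}}

```text
time: 17.77
eef_pos: [0.5632, 0.2289, 0.1121]
orientation: [-0.273, 0.654, -0.652, -0.271]
contact_force: [-0.9, -0.1, -2.1]
finger_gap: 0.0611
grip_force: 43.8
```

Request:
{"op": "jog_arm", "data": {
  "increments": [
    [0, 0, 0, 0, 0, -0.002, -1],
    [0, 0, 0, 0, 0, -0.004, -1],
    [0, 0, 0, 0, 0, -0.004, -1],
    [0, 0, 0, 0, 0, -0.004, -1]
  ]
}}

```text
time: 18.1
eef_pos: [0.5634, 0.2289, 0.1113]
orientation: [-0.273, 0.654, -0.652, -0.271]
contact_force: [-2.3, -1.9, 4.3]
finger_gap: 0.0605
grip_force: 44.1
```

Request:
{"op": "jog_arm", "data": {
  "increments": [
    [0, 0, 0, 0, 0, 0, 0.45],
    [0, 0, 0, 0, 0, 0, 0.5],
    [0, 0, 0, 0, 0, 0, 0.6],
    [0, 0, 0, 0, 0, 0, 0.8],
    [0, 0, 0, 0, 0, 0, 1],
    [0, 0, 0, 0, 0, 0, 1],
    [0, 0, 0, 0, 0, 0, 1],
    [0, 0, 0, 0, -0.02, 0.02, 1],
    [0, 0, 0, 0, -0.05, 0.05, 1],
    [0, 0, 0, 0, -0.08, 0.08, 1],
    [0, 0, 0, 0, -0.12, 0.12, 1],
    [0, 0, 0, 0, -0.17, 0.17, 1],
    [0, 0, 0, 0, -0.22, 0.22, 1],
    [0, 0, 0, 0, -0.26, 0.26, 1],
    [0, 0, 0, 0, -0.28, 0.28, 1],
    [0, 0, 0, 0, -0.28, 0.28, 1]
  ]
}}

```text
time: 19.43
eef_pos: [0.5643, 0.0858, 0.2542]
orientation: [-0.274, 0.654, -0.652, -0.268]
contact_force: [0.4, -0.3, -0.5]
finger_gap: 0.085
grip_force: 0.0
```

```bash
python3 -c "
from h import *
rep(0,[.4445,.139,.25])
im=env.capture('scene')[:,:,::-1]; a=cv2.resize(im[140:260,340:440],(500,600),interpolation=cv2.INTER_CUBIC)
im=env.capture('top')[:,:,::-1]; b=cv2.resize(im[155:275,230:290],(300,600),interpolation=cv2.INTER_CUBIC)
cv2.imwrite('pics/g5.png',np.hstack([a,b]))"
```

```text
turn/0.5: [-1.5741  0.0184 -0.004 ] shift/0.5: [-0.2396  0.1064 -0.0083]
t 19.4333 tcp [0.5643 0.0858 0.2542] q [-0.029   0.0007  0.143  -0.7934 -1.684  -0.0755] gap 0.08497387276497419 F [ 0.3661 -0.264  -0.5032] grip 0.0
```

View pics/g5.png

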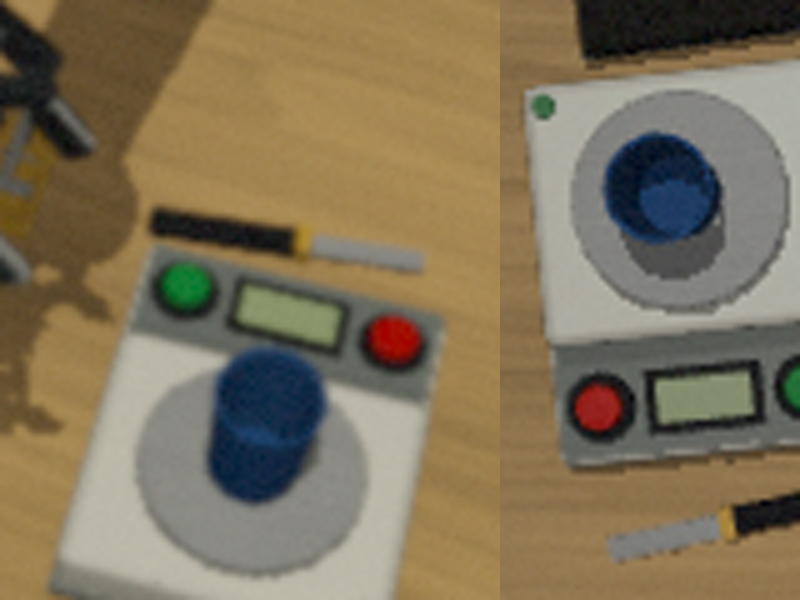

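The cup stands upright: its inner base is at (677,204) against the pan centre at (681,200), so it is centred, and the fingers are clear. Next is the tare key, tool vertical and gripper shut.

Request:
{"op": "jog_arm", "data": {
  "increments": [
    [-0.2, 0, 0, -0.04, 0, 0, 1],
    [-0.4, 0, 0, -0.08, 0, 0, 0],
    [-0.6, 0, 0, -0.12, 0, 0, -1],
    [-0.787, 0.01, 0, -0.16, 0, 0, -1],
    [-0.787, 0.01, 0, -0.2, 0, 0, -1],
    [-0.787, 0.01, 0, -0.2, 0, 0, -1]
  ]
}}

```text
time: 20.03
eef_pos: [0.4605, 0.0908, 0.2506]
orientation: [-0.138, 0.696, -0.691, -0.14]
contact_force: [1.1, -0.8, 0.8]
finger_gap: 0.0255
grip_force: 0.0
```

Request:
{"op": "jog_arm", "data": {
  "increments": [
    [-0.2, 0, 0, -0.01, 0.03, 0, -1],
    [-0.4, 0, 0, -0.02, 0.06, 0, -1],
    [-0.6, 0, 0, -0.04, 0.09, 0, -1],
    [-0.787, 0.01, 0, -0.04, 0.106, 0, -1],
    [-0.787, 0.01, 0, -0.04, 0.106, 0, -1],
    [-0.787, 0.01, 0, -0.04, 0.106, 0, -1],
    [-0.787, 0.01, 0, -0.04, 0.106, -0.05, -1],
    [-0.787, 0.01, 0, -0.04, 0.106, -0.1, -1],
    [-0.787, 0.01, 0, -0.04, 0.106, -0.15, -1],
    [-0.787, 0.01, 0, -0.04, 0.106, -0.2, -1],
    [-0.787, 0.01, 0, -0.04, 0.106, -0.24, -1],
    [-0.787, 0.01, 0, -0.04, 0.106, -0.28, -1],
    [-0.787, 0.01, 0, -0.04, 0.106, -0.28, -1],
    [-0.787, 0.01, 0, -0.04, 0.106, -0.28, -1]
  ]
}}

```text
time: 21.2
eef_pos: [0.443, 0.1409, 0.1096]
orientation: [-0.003, -0.706, 0.708, 0.004]
contact_force: [1.0, -0.3, 1.0]
finger_gap: 0.0003
grip_force: 0.0
```

```bash
python3 -c "
from h import *
rep(0,[.4445,.139,.060])
im=env.capture('scene')[:,:,::-1]; a=cv2.resize(im[120:240,330:430],(500,600),interpolation=cv2.INTER_CUBIC)
cv2.imwrite('pics/g6.png',a)"
```

```text
turn/0.5: [-0.0029 -0.0189  0.0038] shift/0.5: [ 0.003  -0.0037 -0.0993]
t 21.2 tcp [0.443  0.1409 0.1096] q [ 0.7383 -0.3049 -0.4605 -0.0075 -1.4212 -0.7391] gap 0.0003436977091052247 F [ 0.9674 -0.2948  0.9652] grip 0.0
```

View pics/g6.png

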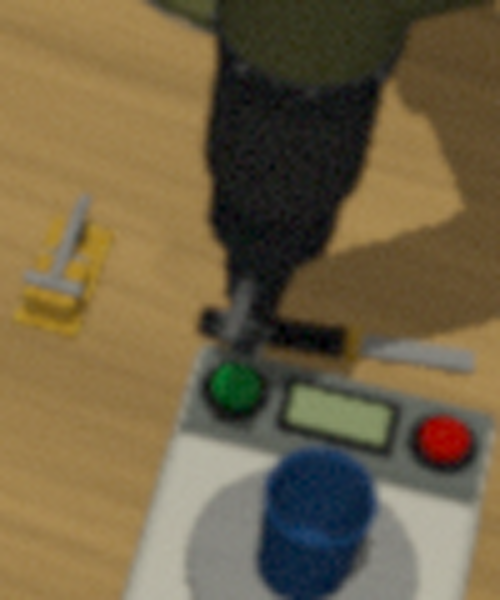

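The closed fingers at (245,345) are above and in line with the green key at (236,385), and the cup is undisturbed. I press straight down.

Request:
{"op": "jog_arm", "data": {
  "increments": [
    [0, -0.02, 0, 0.003, -0.004, -0.03, -1],
    [0, -0.02, 0, 0.003, -0.004, -0.06, -1],
    [0, -0.02, 0, 0.003, -0.004, -0.075, -1],
    [0, -0.02, 0, 0.003, -0.004, -0.083, -1],
    [0, -0.02, 0, 0.003, -0.004, -0.088, -1],
    [0, -0.02, 0, 0.003, -0.004, -0.093, -1],
    [0, -0.02, 0, 0.003, -0.004, -0.098, -1],
    [0, -0.02, 0, 0.003, -0.004, -0.1, -1],
    [0, -0.02, 0, 0.003, -0.004, -0.1, -1],
    [0, -0.02, 0, 0.003, -0.004, -0.1, -1]
  ]
}}

```text
time: 22.08
eef_pos: [0.4452, 0.1401, 0.0612]
orientation: [0.002, -0.707, 0.707, -0.0]
contact_force: [-0.9, 0.1, 5.0]
finger_gap: 0.0003
grip_force: 2.1
```

Request:
{"op": "jog_arm", "data": {
  "increments": [
    [0, 0, 0, 0, 0, -0.002, -1],
    [0, 0, 0, 0, 0, -0.004, -1],
    [0, 0, 0, 0, 0, -0.006, -1],
    [0, 0, 0, 0, 0, -0.006, -1],
    [0, 0, 0, 0, 0, -0.006, -1]
  ]
}}

```text
time: 22.5
eef_pos: [0.4454, 0.1401, 0.0599]
orientation: [-0.002, 0.707, -0.707, 0.001]
contact_force: [-6.9, -2.6, 15.5]
finger_gap: -0.0003
grip_force: 8.2
```

The force rose to 15.5 N with the tip at z = 0.052, so the key is at its stop. I lift straight off.

Request:
{"op": "jog_arm", "data": {
  "increments": [
    [0, 0, 0, 0, 0, 0.01, -1],
    [0, 0, 0, 0, 0, 0.03, -1],
    [0, 0, 0, 0, 0, 0.08, -1],
    [0, 0, 0, 0, 0, 0.15, -1],
    [0, 0, 0, -0.03, 0, 0.22, -1],
    [0, 0, 0, -0.06, -0.05, 0.29, -1],
    [0, 0, 0, -0.06, -0.1, 0.34, -1],
    [0, 0, 0, -0.06, -0.15, 0.36, -1],
    [0, 0, 0, -0.06, -0.15, 0.36, -1],
    [0, 0, 0, -0.06, -0.15, 0.36, -1]
  ]
}}

```text
time: 23.33
eef_pos: [0.4147, 0.0645, 0.2379]
orientation: [0.002, -0.706, 0.708, 0.0]
contact_force: [-0.5, -0.1, -1.8]
finger_gap: -0.0001
grip_force: 0.0
```

```bash
python3 -c "
from h import *
im=env.capture('scene')[:,:,::-1]; cv2.imwrite('pics/g7.png',cv2.resize(im,(800,500)))"
```

```text
(no output)
```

View pics/g7.png

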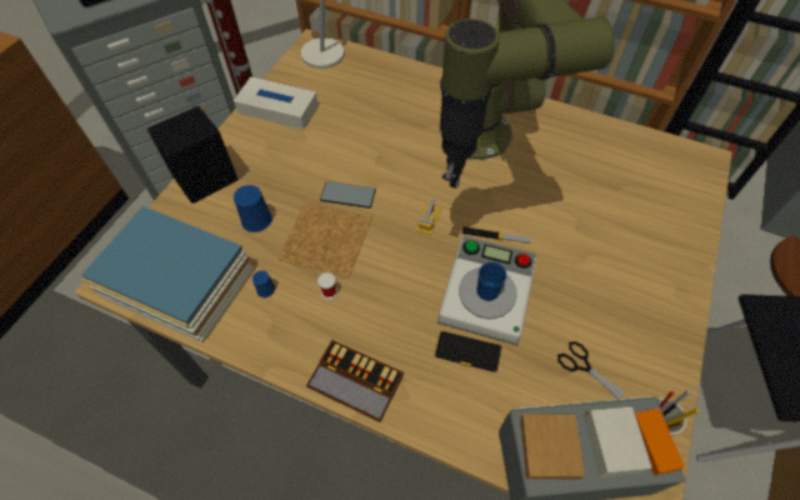

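The cup stands mouth up on the pan at (491,282), and everything else is where it was at the start. I hand the job in.

```bash
python3 -c "
from bench import env
print(env.sign_off())"
```

```text
the job is handed in; nothing more can be done
None
```

The job is handed in: the cup stands mouth up, let go, within about 3 mm of the pan's centre; the tare key was pressed to its stop (15.5 N) and released, and the last picture shows everything else where it was. Sign-off gave no verdict.

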